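# Turn two hex blanks slot-up and clamp them for finishing

## Task

Roll the two hexagonal blanks on the fixture's rubber pad, a flat at a time and without lifting them off the pad, until the flat with the milled slot is on top of each, lying level. Keep them on the pad, lying roughly across it as they do now, and then swing the leaning hold-down frame down until it rests on both. Leave the bottle, the screwdriver and the sander where they are.

Things in the scene. Friction and masses are not known exactly. Their poses are not given: they have to be found in the camera images.
- fixture: fixed fixture: alloy base 260 (x) x 420 (y) x 16 with a black rubber pad and, at x +85, y +-192, two posts with the frame's hinge. Origin at the centre of its underside, on the bench; x away from the robot (within 0.3 rad), y to its left. At the start the blanks lie along y, side by side at y +85 and -85, x -50 to -30, either way round. Under the frame means centres within x -80 to +60.
- pad (a point): middle of the pad's top (235 x 340), 20 above the bench. The rubber grips: a blank pushed on its near upper flat, 30 to 36 above the pad, tips about its far lower edge if the push follows that arc, forward and up (a level push jams); past balance at 30 deg, it drops on the next flat, 23 further on. The frame overhangs: tilt the tool back towards the robot.
- blank_a: hexagonal aluminium blank, 140 long, 40 across flats (each flat 23.1 wide), 0.3 to 0.6 kg. One flat has a milled slot 80 x 10 x 3 deep; the other five are plain. Origin at the bar's centre, 20 above the pad when on a flat; y along the bar, z the outward normal of the slotted flat. At the start the slot looks up and to the robot, one flat (60 deg) from the top: roll it one flat away.
- blank_b: hexagonal aluminium blank, 140 long, 40 across flats (each flat 23.1 wide), 0.3 to 0.6 kg. One flat has a milled slot 80 x 10 x 3 deep; the other five are plain. Origin at the bar's centre, 20 above the pad when on a flat; y along the bar, z the outward normal of the slotted flat. At the start the slot looks down and to the robot, two flats (120 deg) from the top: roll it two flats away.
- frame (a joint): angle of the grey hold-down frame (rad): 0 when level on two blanks lying on flats, growing as it opens up and away from the robot; starts at 0.7 to 0.9, stop at 0.95. Stays where left (stiff hinge: a few N on an arm moves it; follow the arc about the hinge line, since a straight push down on the sloping arm sticks). 0.4 kg.
- frame_hinge (a point): middle of the frame's hinge line, which runs along the fixture's y, 85 beyond the fixture's centre and 63 above the bench. From it three arms 165 long, 6 thick reach towards the robot: a middle one 64 wide on the fixture's centre line, outer ones 40 wide at y +-155, joined at the free end by a crossbar 30 wide; open windows between.
- frame_knob (a point): top of the black round knob (28 wide, 22 tall, on a 14 stem, square to the frame's upper side) at the middle of the crossbar, 150 from the hinge line and 39 above the frame's mid-plane; moves with the frame.
- bottle: bystander: clear bottle with yellow label, 64 wide, 190 tall, standing; origin at the centre of its underside.
- screwdriver: bystander: screwdriver 190 long lying on the bench, origin at its underside near the middle.
- sander: bystander: small round air sander standing on its yellow pad, 60 wide, 92 tall; origin at the centre of its underside.
Mind the look-alikes: they are no part of the job. What is shaped like the blank_a but brown, pink or purple is not meant.

How it is judged (in metres and radians):
On the way, in this order (a step that is already met when the one before it is completed fails the run):
1. both blanks lie slot-up on the pad, under the still open frame (angle between each of blank_a, blank_b's own z axis and vertical below 0.12 rad and x of blank_a in the frame of fixture between -0.08 and 0.06 m and y of blank_a in the frame of fixture between -0.125 and 0.125 m and angle between the y axis of each of blank_a, blank_b and the y axis of fixture, either way round below 0.4 rad and x of blank_b in the frame of fixture between -0.08 and 0.06 m and y of blank_b in the frame of fixture between -0.125 and 0.125 m and linear speed of each of blank_a, blank_b below 0.01 m/s and angular speed of each of blank_a, blank_b below 0.1 rad/s and value of joint frame above 0.4 rad), for 0.2 s.
2. the frame is down on both blanks, slots still on top (angle between each of blank_a, blank_b's own z axis and vertical below 0.12 rad and value of joint frame below 0.045 rad), for 0.2 s.
At the end, for the whole second after the job is handed in: Both blanks lie still with the slotted flat on top, level within 0.12 rad, their centres on the pad under the frame (fixture x -80 to +60 mm, y within 125 mm) and within 0.4 rad of the fixture's y; the frame is down on them (joint below 0.045 rad) and at rest (all of step 2 and x of blank_a in the frame of fixture between -0.08 and 0.06 m and y of blank_a in the frame of fixture between -0.125 and 0.125 m and angle between the y axis of each of blank_a, blank_b and the y axis of fixture, either way round below 0.4 rad and x of blank_b in the frame of fixture between -0.08 and 0.06 m and y of blank_b in the frame of fixture between -0.125 and 0.125 m and linear speed of each of blank_a, blank_b below 0.01 m/s and angular speed of each of blank_a, blank_b below 0.1 rad/s and velocity of joint frame below 0.05 rad/s); the robot touches nothing.
It fails at once if a blank is lifted off the pad (its centre more than 25 mm above where it rests) (height (world z) of any of blank_a, blank_b above 0.065 m).
It fails at once if a bystander is moved by more than 30 mm (distance of any of bottle, screwdriver, sander from where it was at the start of the episode above 0.03 m).
It also fails if it takes over 67 s, if anything falls off the work surface, if the arm or the gripper's body presses on something with over 40 N, if the wrist force passes 120 N, or if a joint passes its speed limit or range.

## Robot

A 6-joint arm with a two-finger parallel gripper is mounted at the origin on the work surface. World frame = base frame: x ahead of the robot, y to its left, z up, the work surface at z = 0. Lengths are in mm, angles in rad, forces in N, time in s.
With the tool pointing down it reaches from about 275 to 750 mm from the base axis. Payload 10.2 kg.
Tool frame: the origin (TCP) lies at the very end of the fingers, on their centre line; the grasp point (between the pads) lies 19 mm behind it; z points along the fingers, y is the line along which they close (so a half turn about z gives the same grasp; the last joint's range is limited). The gripper opens to 85 mm and grips with 20 to 120 N. Pads are 22 mm wide; open, the fingers measure 114 mm over their backs; the gripper's body (76 mm by 85 mm) begins 54 mm behind the grasp point. The pads swing forward as they close: fully open they stand 13 mm farther back than shut.
Start: joints at [-1.384, 0.313, 1.498, -0, 1.331, -0.223], TCP at [209.162, -481.542, 231.294] pointing down, gripper open.
Joint ranges: [-2.94, 2.94], [-0.97, 2.17], [0.19, 2.56], [-1.23, 4.37], [0.02, 3.11], [-2.88, 2.88]. Speed limits (rad/s): [2.39, 2.39, 3.01, 3.14, 3.14, 3.14].

## Interface

Orientations are given as a unit quaternion [w, x, y, z].
In Python, from rig import ctrl, vision gives the robot as it stands. The module is installed in compiled form; this text tells all that it offers.
- The arm moves only by the tool play_rows, never from a script. Its arguments are lists of equal length, an entry for each row: "translation": the shift along the tool's x, y, z in m, a list of three; "rotation": the turn, a rotation vector about the tool's x, y, z in rad, a list of three; "gripper": the gripper's target within -1 to 1 (shut at 1, half-way at 0, fully open at -1). A call has 1 to 10 rows; each row is the pose to reach, as a shift and turn from the pose commanded when the call began, along the tool's axes at that moment; what a row does not reach only later rows make up. A row lasts 1/8 s, in which the tool goes at most 62.5 mm and 10.7 degrees, less where a joint would pass 70% of its speed; a pose out of reach is approached as far as the arm can. A call with a gripper value outside its range is refused whole. The fingers move at their own pace and stop on an object; "force" is the grip in N (left out, the last holds). Time passes only in rows, so rows that repeat a pose let the fingers close. It gives the time, the measured TCP pose, the force, the opening and the grip force at its end, in the units of the state.
- ctrl.sense(): the state, without advancing time (a new reading comes with each control period).
- vision.capture(name): name is "scene" or "side" or "wrist"; returns a dict with "pixels" (384x512x3 uint8, red, green, blue), "vfov" (degrees; the focal length in pixels is half the picture's height over the tangent of half this angle, whatever the lens; pixels are square), "cx", "cy" (the principal point, pixels), "k1" (the pictures are not rectified: a ray, as slopes to the right and down, at radius r is drawn at 1 + k1 r^2 times it, then the intrinsics apply), "rvec" (rotation vector, rad) and "tvec" (3), from world to camera coordinates, as OpenCV has them; the wrist camera has in their place "mount" (4x4, takes a point from camera to tool coordinates, whose origin is the TCP and whose axes are the flange's). Camera axes: x right, y down, z forward; pixel columns grow to the right and rows downward; lengths in mm; the calibration is good to about 2 mm. A picture is of the moment at which its call begins: read the wrist's pose just before it. There is no depth.
- ctrl.finish_job(): hands the job in; it is judged then, once.
The state is a dict: "time_s": time; "joints": joint angles; "dq": joint speeds; "tau": joint torques, N m; "eef_pos": TCP position; "ee_rot": TCP orientation; "force": force on the tool from outside, world axes, zero at the start; "wrist_torque": the same for the moment, N m; "grip_width": opening from 0.0 (shut) to 1.0 (fully open); "grip_force": force on a finger pad.
Only numpy, scipy, OpenCV 4.12 (cv2) and the standard library are available. Lean on these libraries where they do the work, as an engineer would, in place of code of your own. Each camera call takes 0.05 s, during which the arm holds its last target. There are 200 camera calls.

## Working session

There is one attempt and no reset: what is moved stays moved. The work goes in short steps, Python scripts to look and compute and a tool call to move; the robot and the scene stay as the last step left them, time stands still between calls to the robot, and variables do not carry over. Pictures are saved under pics/ and viewed, at most 10 in all, crops included, and the job is handed in when it is done.

Besides the shell and the picture viewer there is one more tool, called after ">>>" as a command line: name --argument value ..., lists and objects as JSON in quotes. play_rows: Moves the arm, as the interface text tells. Its arguments: {"type":"object","properties":{"translation":{"type":"array"},"rotation":{"type":"array"},"gripper":{"type":"array"},"force":{"type":"number"}},"required":["translation","rotation","gripper"]}

```bash
mkdir -p pics
cat > h.py <<'E'
import numpy as np, cv2, pickle
from rig import ctrl, vision
from scipy.spatial.transform import Rotation as R
def cap(n,save=None):
    s=ctrl.sense(); c=vision.capture(n)
    if 'mount' in c:
        q=s['ee_rot']; T=np.eye(4); T[:3,:3]=R.from_quat([q[1],q[2],q[3],q[0]]).as_matrix(); T[:3,3]=s['eef_pos']
        M=T@np.array(c['mount']); c['Rwc']=M[:3,:3]; c['o']=M[:3,3]
    else:
        r=cv2.Rodrigues(np.array(c['rvec'],float))[0]; c['Rwc']=r.T; c['o']=-r.T@np.array(c['tvec'],float).ravel()
    if save: cv2.imwrite('pics/'+save+'.png',c['pixels'][:,:,::-1]); pickle.dump(c,open('pics/'+save+'.pkl','wb'))
    return c
def foc(c): return 192/np.tan(np.radians(c['vfov'])/2)
def ray(c,u,v):
    f=foc(c); x=np.array([(u-c['cx'])/f,(v-c['cy'])/f]); y=x.copy()
    for _ in range(20): y=x/(1+c['k1']*(y@y))
    d=c['Rwc']@np.array([y[0],y[1],1]); return d/np.linalg.norm(d)
def onz(c,u,v,z):
    d=ray(c,u,v); return c['o']+d*(z-c['o'][2])/d[2]
def proj(c,p):
    q=c['Rwc'].T@(np.array(p,float)-c['o']); y=q[:2]/q[2]; y=y*(1+c['k1']*(y@y)); return y*foc(c)+[c['cx'],c['cy']]
def load(n): return pickle.load(open('pics/'+n+'.pkl','rb'))
def tri(c1,p1,c2,p2):
    d1,d2=ray(c1,*p1),ray(c2,*p2); A=np.c_[d1,-d2]; t=np.linalg.lstsq(A,c2['o']-c1['o'],rcond=None)[0]
    a,b=c1['o']+t[0]*d1,c2['o']+t[1]*d2; return (a+b)/2,np.linalg.norm(a-b)
E
python3 - <<'E'
from h import *
a=cap('scene','s0');b=cap('side','d0')
for c in(a,b): print(c['o'],c['vfov'],ray(c,256,192),c['k1'])
print(ctrl.sense())
E
```

```text
[1644.85715218 -107.47831607  863.88772389] 47.375613051036915 [-0.83234838  0.07651924 -0.54894534] -0.15895374475883933
[  286.73444479 -1172.93266029   851.74031442] 50.83414151772606 [ 0.14130948  0.80791636 -0.57210382] 0.04563175135849073
{'time_s': 0.1, 'joints': array([-1.38440895e+00,  3.13396409e-01,  1.49834629e+00, -9.18959832e-06,
        1.33097805e+00, -2.23393488e-01]), 'dq': array([-0.00021005, -0.00114563, -0.00178989,  0.00157738, -0.00084934,
       -0.00069245]), 'tau': array([ 3.11490337e-03, -4.12899756e+01, -2.60140300e+01, -7.86721353e-05,
        3.07418239e-03, -5.57658581e-06]), 'eef_pos': array([ 209.11255864, -481.31780535,  230.7966678 ]), 'ee_rot': array([-5.64033376e-04,  9.79082905e-01,  2.03460922e-01,  5.97408390e-06]), 'force': array([ 0.24533734, -0.01426559, -0.4729421 ]), 'wrist_torque': array([-0.00875808, -0.04178492,  0.02356238]), 'grip_force': 0.0, 'grip_width': 0.9998450455178035}
```

View pics/s0.png

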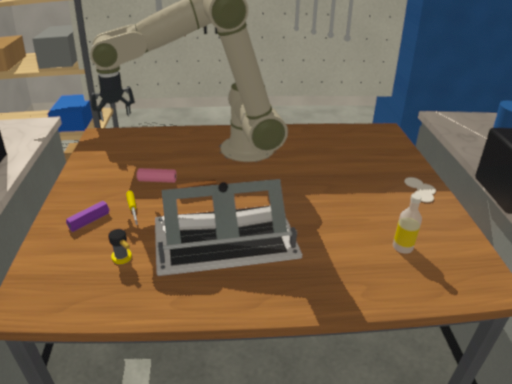

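View pics/d0.png

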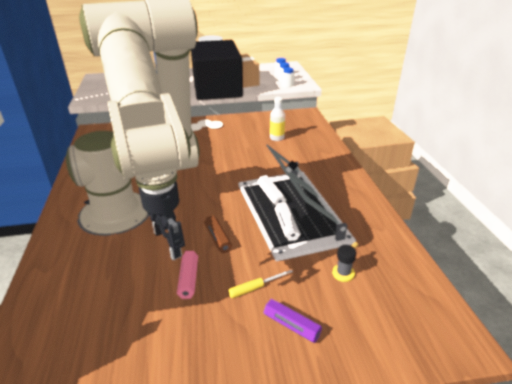

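The scene picture shows the fixture (base corners about (160,268) and (299,257)), the white slotted blanks behind the frame, and the knob at (223,187). The side picture shows the base corners at (277,255), (353,240) and (240,183), and the near blank end at (293,235).

Run:
```python
from h import *
a,b=load('s0'),load('d0')
for c,u,v in((b,277,256),(b,353,241),(b,239,183),(a,159,269),(a,300,258)): print(onz(c,u,v,14))
for n,c,w in(('d0',b,(215,135,370,275)),('s0',a,(140,170,310,280))):
    x0,y0,x1,y1=w; im=cv2.resize(c['pixels'][y0:y1,x0:x1],None,fx=4.5,fy=4.2 if 0 else 4.5,interpolation=cv2.INTER_CUBIC)
    globals()[n]=im
h=max(d0.shape[0],0)
cv2.imwrite('pics/d0z.png',d0[:600,:,::-1][:, :800])
```

```text
[ 497.12830573 -324.97901894   14.        ]
[ 740.51268347 -301.16746423   14.        ]
[441.24938503  79.46733829  14.        ]
[ 736.49844027 -291.52842064   14.        ]
[709.15926839 111.74798842  14.        ]
```

View pics/d0z.png

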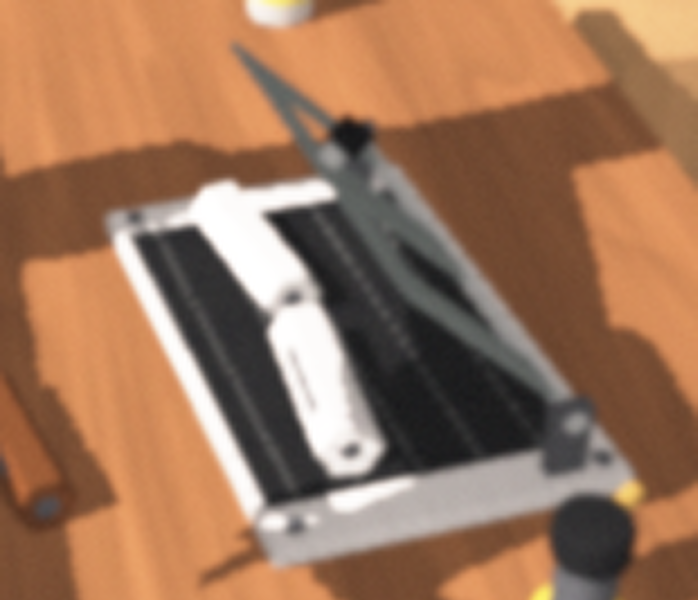

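Crop: the near blank (crop (325,385)) has its slot up towards the robot, so it is blank_a, at y −85. The far one (250,245) is plain, so it is blank_b. The frame is open. Next I'll take a wrist view from above.

```bash
cat >> h.py <<'E'
def pose(s=None):
    s=s or ctrl.sense(); q=s['ee_rot']; return np.array(s['eef_pos']),R.from_quat([q[1],q[2],q[3],q[0]])
def Rt(yaw,tilt,flip=0):  # tool x fwd (or flipped back), tilt: tip forward for >0
    r=R.from_euler('z',yaw)*R.from_matrix(np.array([[1,0,0],[0,-1,0],[0,0,-1.]]))
    # tilt about world y' : z=(sin t,0,-cos t)
    r=R.from_euler('z',yaw)*R.from_euler('y',-tilt)*R.from_euler('z',-yaw)*r
    return r*R.from_euler('z',np.pi) if flip else r
def rel(wps,start=None):
    p0,r0=start or pose()
    T=[(r0.inv().apply(np.array(p)-p0)/1000).round(4).tolist() for p,r in wps]
    W=[(r0.inv()*r).as_rotvec().round(3).tolist() for p,r in wps]
    print(T);print(W)
E
python3 - <<'E'
from h import *
print(vision.capture('wrist')['mount'])
rel([((450,-110,450),Rt(0.1,0)),((450,-110,450),Rt(0.1,0,1))])
E
```

```text
[[-7.69717810e-04 -9.57708350e-01 -2.87739682e-01  7.44401849e+01]
 [ 9.99999601e-01 -6.06957169e-04 -6.54861206e-04 -5.49141325e-01]
 [ 4.52520382e-04 -2.87740071e-01  9.57708435e-01 -1.42532799e+02]
 [ 0.00000000e+00  0.00000000e+00  0.00000000e+00  1.00000000e+00]]
[[0.3689, -0.2448, -0.2188], [0.3689, -0.2448, -0.2188]]
[[-0.001, -0.0, 0.31], [0.0, -0.001, -2.832]]
```

>>> play_rows --translation '[[0.04,-0.03,-0.05],[0.09,-0.06,-0.1],[0.13,-0.09,-0.15],[0.18,-0.12,-0.2],[0.22,-0.15,-0.22],[0.27,-0.18,-0.22],[0.32,-0.21,-0.22],[0.37,-0.24,-0.22],[0.44,-0.28,-0.22],[0.44,-0.28,-0.22]]' --rotation '[[0,0,0.05],[0,0,0.1],[0,0,0.15],[0,0,0.2],[0,0,0.25],[0,0,0.31],[0,0,0.31],[0,0,0.31],[0,0,0.31],[0,0,0.31]]' --gripper '[1,1,1,1,1,1,1,1,1,1]'

```text
time_s: 1.4
eef_pos: [502.2, -47.0, 450.9]
ee_rot: [-0.0, 0.999, 0.051, -0.0]
force: [0.3, -0.3, 1.2]
grip_width: -0.002
grip_force: 0.0
```

Run:
```python
from h import *
c=cap('wrist','w1'); print(pose()[0],pose()[1].as_rotvec(),c['vfov'],c['o'])
```

```text
[503.47619845 -44.86817271 450.39889005] [-3.13536816e+00 -1.63382950e-01  9.92677610e-04] 63.387239867836186 [576.03535365 -38.63049891 593.41090654]
```

View pics/w1.png

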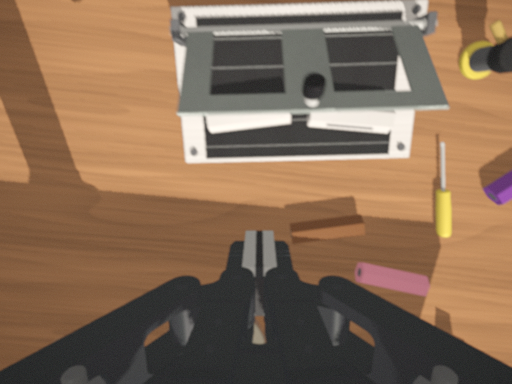

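The wrist view shows the near base edge from (185,162) to (410,157), the knob at (314,87), and blank strips at (248,121) and (350,121). The slot line on the right blank confirms it is blank_a.

Run:
```python
from h import *
c=load('w1');s=load('s0');d=load('d0')
A=onz(c,184.5,163,16);B=onz(c,410.5,158,16);print('near edge',A,B,np.linalg.norm(A-B))
dy=(A-B)/np.linalg.norm(A-B);yaw=np.arctan2(-dy[0],dy[1]);ex=np.array([np.cos(yaw),np.sin(yaw),0]);ey=np.array([-ex[1],ex[0],0])
O=(A+B)/2+130*ex;O[2]=0;print('yaw',yaw,'O',O)
for n,cc in(('w',c),('s',s),('d',d)):
  print(n,[proj(cc,O+sx*130*ex+sy*210*ey+[0,0,16]).round(1).tolist() for sx in(-1,1) for sy in(-1,1)])
# knob by two views; kn top
for p in((223,187),(223,184)):
  k,e=tri(c,(314,80),s,p);print('knob',k,e,'fixture',(k-O)@ex,(k-O)@ey)
# frame free end edge corners w view & scene
for pw,ps in(((180,110),(281,181)),((447,106),(163,191))):
  k,e=tri(c,pw,s,ps);print('end',k,e,'fix',(k-O)@ex,(k-O)@ey,'ang',np.arctan2(k[2]-63,85-(k-O)@ex))
# blanks top near edges z~60
for nm,uv in(('b',((207,132),(291,125))),('a',((308,127),(391,133)))):
  print(nm,[((onz(c,u,v,40)-O)@ex,(onz(c,u,v,40)-O)@ey) for u,v in uv])
g=c['pixels'][90:170,170:430];g=cv2.resize(g,None,fx=3,fy=3,interpolation=cv2.INTER_CUBIC)
cv2.imwrite('pics/w1z.png',g[:,:,::-1])
```

```text
near edge [440.45085371  89.54801422  16.        ] [ 492.78727971 -331.81617334   16.        ] 424.60202548349304
yaw 0.12357422215811073 O [ 595.62774094 -105.11028558    0.        ]
w [[409.3, 158.0], [185.7, 163.0], [429.1, -0.4], [170.9, 6.9]]
s [[154.9, 217.1], [280.4, 204.7], [156.3, 272.0], [302.1, 255.0]]
d [[275.8, 256.8], [238.6, 181.4], [355.8, 239.3], [302.8, 170.5]]
knob [ 600.36656643 -104.10953152  194.3974971 ] 2.9756412902760463 fixture 4.826042081081117 0.4090153181640664
knob [ 599.72765463 -103.25619543  203.89079044] 4.302509921469918 fixture 4.297184518112938 1.3345964651456996
end [547.68629123  64.6184016  176.73214559] 5.415843472331534 fix -26.65511809750929 174.34366789348758 ang 0.794613274607289
end [ 586.98245342 -278.57869053  177.91166272] 1.1732812899191372 fix -29.961069732379908 -171.07998951489057 ang 0.7851832313547138
b [(np.float64(-70.4945082280998), np.float64(161.67553712587255)), (np.float64(-61.642718253258444), np.float64(14.03271086957103))]
a [(np.float64(-65.76982462406008), np.float64(-15.730105146709697)), (np.float64(-79.6691714397527), np.float64(-161.3668151830063))]
```

View pics/w1z.png

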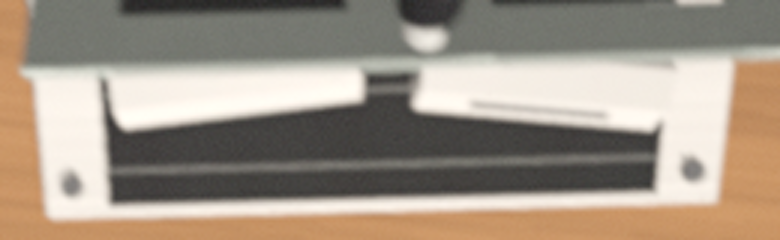

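Fixture: O=(596,−105), yaw 0.124, frame angle ≈0.79; the knob, frame end and edge length all agree with the given sizes. Now I'll plan the rolls.

```bash
cat >> h.py <<'E'
yaw=0.1236;O=np.array([595.6,-105.1,0]);ex=np.array([np.cos(yaw),np.sin(yaw),0]);ey=np.array([-ex[1],ex[0],0]);ez=np.array([0,0,1.])
def W(p): return O+p[0]*ex+p[1]*ey+p[2]*ez
def F(p): p=np.array(p)-O; return np.array([p@ex,p@ey,p[2]])
def arc(cw,yb,t,ths,h=35,back=0):
    """cw: world centre of bar xy, yb: world yaw of the bar; TCP for roll angle ths (deg), finger lower corner on the flat at height h"""
    f=np.array([np.cos(yb),np.sin(yb),0]); x0=-23.1+(h-20)/np.sqrt(3)-11.55
    out=[]
    for th in ths:
        a=np.radians(th); x=x0*np.cos(a)+h*np.sin(a); z=-x0*np.sin(a)+h*np.cos(a)
        x+=11.55-back+11*np.cos(t); z+=20+11*np.sin(t)
        out.append((np.array([cw[0],cw[1],0])+f*x+ez*z,Rt(yb,t)))
    return out
E
python3 - <<'E'
from h import *
c=load('w1')
for nm,uv in(('b',((210.7,133.7),(291.7,123.5))),('a',((307.7,126),(388.3,134)))):
  P=[onz(c,u,v,40) for u,v in uv];dd=P[0]-P[1];yb=np.arctan2(-dd[0],dd[1]);L=np.linalg.norm(dd)
  cw=(P[0]+P[1])/2+23.1*np.array([np.cos(yb),np.sin(yb),0]);print(nm,cw,yb,L,F(cw))
  for p,r in arc(cw,yb,.9,[0,20,40],back=0): print(p.round(1))
  if nm=='b':
    pre=arc(cw,yb,.9,[0],back=60)[0]; p0=(pre[0]+[-30,0,150],pre[1]); p1=(arc(cw,yb,.9,[0],back=15)[0])
    rel([p0,pre,p1])
E
```

```text
b [541.94144436 -24.67488606  40.        ] 0.22486887847720408 143.27540933469456 [-43.33395417  86.42689374  40.        ]
[534.5 -26.4  63.6]
[547.7 -23.4  70.4]
[562.4 -20.   72.1]
[[-0.0565, -0.0106, 0.2368], [-0.0265, -0.0072, 0.3868], [0.0181, -0.0126, 0.3868]]
[[0.052, 0.899, -0.113], [0.052, 0.899, -0.113], [0.052, 0.899, -0.113]]
a [ 557.21669806 -199.35574958   40.        ] 0.0023515102630654525 142.71656905694942 [-49.71085543 -88.80458912  40.        ]
[ 549.6 -199.4   63.6]
[ 563.2 -199.3   70.4]
[ 578.2 -199.3   72.1]
```

>>> play_rows --translation '[[-0.03,0,0.04],[-0.06,0,0.09],[-0.06,0,0.14],[-0.06,-0.01,0.19],[-0.057,-0.0105,0.237],[-0.045,-0.009,0.29],[-0.035,-0.008,0.34],[-0.0265,-0.007,0.387],[-0.0265,-0.007,0.387],[-0.0265,-0.007,0.387]]' --rotation '[[0.01,0.17,-0.02],[0.02,0.34,-0.04],[0.03,0.51,-0.06],[0.04,0.68,-0.08],[0.052,0.85,-0.11],[0.052,0.899,-0.113],[0.052,0.899,-0.113],[0.052,0.899,-0.113],[0.052,0.899,-0.113],[0.052,0.899,-0.113]]' --gripper '[1,1,1,1,1,1,1,1,1,1]'

```text
time_s: 2.7
eef_pos: [474.0, -45.4, 62.8]
ee_rot: [-0.046, 0.895, 0.099, 0.432]
force: [0.7, 0.1, 0.3]
grip_width: 0.003
grip_force: 0.0
```

Run:
```python
from h import *
c=cap('side','d2');cap('wrist','w2')
p,r=pose();print(p,r.as_matrix().round(3).tolist(),ctrl.sense()['joints'].round(2))
cw,yb=(541.9,-24.7),.225
w=arc(cw,yb,.9,[0],back=15)+arc(cw,yb,.9,[0],back=3)+arc(cw,yb,.9,[0,6,12,18,24,30,36,42])
rel(w)
im=np.vstack([cv2.resize(load('d2')['pixels'][120:290,170:400],(600,443)),])
cv2.imwrite('pics/d2z.png',im[:,:,::-1])
```

```text
[472.80582001 -44.38675149  60.79681853] [[0.612, 0.218, 0.761], [0.133, -0.976, 0.172], [0.78, -0.004, -0.626]] [-0.72  0.39  2.4   1.9   0.73 -1.13]
[[0.0329, -0.0041, 0.0365], [0.0405, -0.0041, 0.0459], [0.0423, -0.0041, 0.0482], [0.0467, -0.0042, 0.0496], [0.0509, -0.0042, 0.0515], [0.0548, -0.0042, 0.0537], [0.0585, -0.0043, 0.0564], [0.0619, -0.0043, 0.0594], [0.065, -0.0043, 0.0628], [0.0677, -0.0044, 0.0665]]
[[0.002, 0.006, -0.007], [0.002, 0.006, -0.007], [0.002, 0.006, -0.007], [0.002, 0.006, -0.007], [0.002, 0.006, -0.007], [0.002, 0.006, -0.007], [0.002, 0.006, -0.007], [0.002, 0.006, -0.007], [0.002, 0.006, -0.007], [0.002, 0.006, -0.007]]
```

View pics/d2z.png

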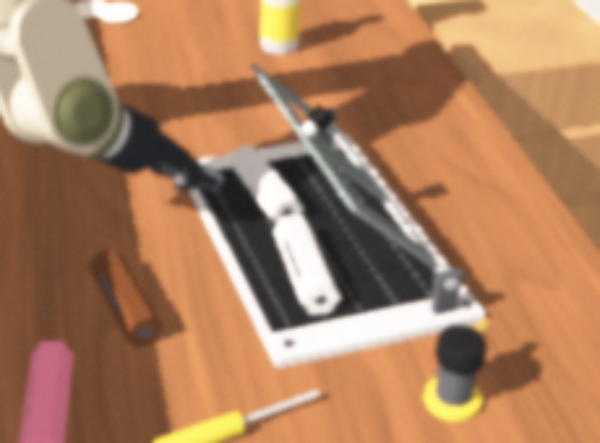

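The tool is behind blank_b with its tip at crop (210,185), clear of the frame. Pushing now.

>>> play_rows --translation '[[0.033,-0.004,0.0365],[0.0405,-0.004,0.046],[0.0423,-0.004,0.0482],[0.0467,-0.004,0.0496],[0.0509,-0.004,0.0515],[0.0548,-0.004,0.0537],[0.0585,-0.004,0.0564],[0.0619,-0.004,0.0594],[0.065,-0.004,0.0628],[0.0677,-0.004,0.0665]]' --rotation '[[0,0,0],[0,0,0],[0,0,0],[0,0,0],[0,0,0],[0,0,0],[0,0,0],[0,0,0],[0,0,0],[0,0,0]]' --gripper '[1,1,1,1,1,1,1,1,1,1]'

```text
time_s: 4.05
eef_pos: [565.4, -20.5, 75.9]
ee_rot: [-0.047, 0.895, 0.099, 0.432]
force: [-0.1, -0.6, 0.3]
grip_width: -0.002
grip_force: 0.0
```

Run:
```python
from h import *
p,r=pose();print(p,ctrl.sense()['force'])
a=cap('side','d3')['pixels'];cap('wrist','w3');
im=np.hstack([cv2.resize(a[165:225,240:310],(420,360),interpolation=cv2.INTER_CUBIC),cv2.resize(load('w3')['pixels'],(380,360))])
cv2.imwrite('pics/d3z.png',im[:,:,::-1])
```

```text
[565.42236262 -20.49372441  75.91860484] [-0.06345465 -0.62253     0.27482707]
```

View pics/d3z.png

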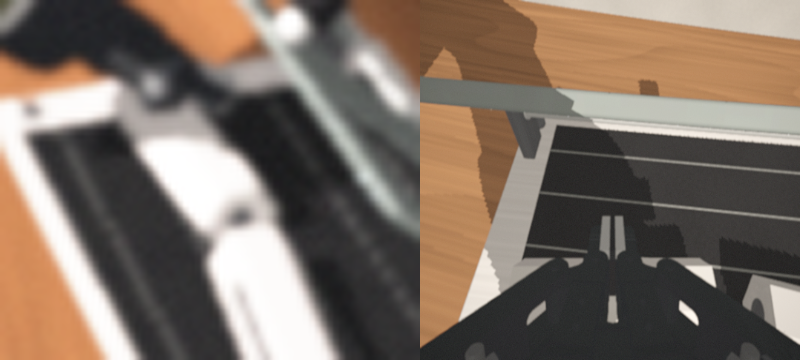

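The side view puts blank_b's end hole at pixel (280,200), where it was before. The tool rode over the top because it was about 4 mm too high. I'll back off, settle and calibrate the offset.

>>> play_rows --translation '[[-0.014,0,-0.017],[-0.0277,0,-0.0348],[-0.0335,0,-0.03],[-0.0363,0,-0.0279],[-0.0363,0,-0.0279],[-0.0363,0,-0.0279]]' --rotation '[[0,0,0],[0,0,0],[0,0,0],[0,0,0],[0,0,0],[0,0,0]]' --gripper '[1,1,1,1,1,1]'

```text
time_s: 4.9
eef_pos: [521.9, -30.2, 65.0]
ee_rot: [-0.047, 0.895, 0.099, 0.433]
force: [-0.1, -0.3, -0.5]
grip_width: 0.001
grip_force: 0.0
```

Run:
```python
from h import *
print(pose()[0]);
for i in range(3): cap('side'); print(pose()[0],ctrl.sense()['dq'].round(3),ctrl.sense()['force'].round(2))
p,r=pose();c=load('d3');print('tip px',proj(c,[565.4,-20.5,75.9]))
cw,yb=(541.9,-24.7),.225
print(r.inv().apply(arc(cw,yb,.9,[0],h=32,back=15)[0][0]-p))
for nm in('d0','d3'):
  k=load(nm)['pixels'].astype(int); m=(k.min(2)>170)&(np.arange(384)[:,None]<212)&(np.arange(384)[:,None]>180); m[:, :255]=0;m[:,300:]=0
  print(nm,np.argwhere(m).mean(0),m.sum())
```

```text
[521.92135534 -30.23159139  65.00689243]
[521.91882745 -30.25458918  65.04107358] [ 0.    -0.     0.002  0.001 -0.002 -0.002] [ 0.47 -0.03 -0.1 ]
[521.92333617 -30.25125658  65.06722807] [-0.001 -0.001  0.001  0.001 -0.    -0.002] [-0.39  0.53  0.52]
[521.89071774 -30.26151082  65.04261165] [-0.003  0.001  0.001  0.001  0.003 -0.   ] [ 0.32 -0.71 -0.01]
tip px [277.66622634 180.32999851]
[-5.69852154 -0.95104575 -0.06572114]
d0 [194.90301724 273.37284483] 464
d3 [197.2987013  276.12727273] 385
```

Run:
```python
from h import *
c=cap('side','d4')
o=np.array([O,O])
for nm in('d0','d4'):
  k=load(nm)['pixels'].astype(int).min(2)
  print(nm);print(k[190:210:2,256:300:2])
cb=np.array([541.9,-24.7,40]);yb=.225;f=np.array([np.cos(yb),np.sin(yb),0]);l=np.array([-f[1],f[0],0])
print(proj(c,cb-70*l),proj(c,cb-70*l+23.1*f))
```

```text
d0
[[ 49  49  50 120 248 254 255 254 253 251 250 218  88  32  39  47  55  79
   62  52  60  88]
 [ 52  49  48  56 154 251 255 255 254 252 251 250 211  68  33  42  46  61
   81  56  49  70]
 [ 50  49  49  50  63 200 254 255 255 254 252 252 248 167  46  32  44  50
   64  66  53  52]
 [ 61  49  46  47  49  86 235 254 255 255 253 249 243 211  95  32  34  42
   52  74  58  50]
 [ 72  49  49  50  49  52 117 247 254 254 249 218 197 198 155  63  31  35
   46  54  73  51]
 [ 73  55  49  48  49  47  59 157 250 253 225 165 122 181 188  92  33  31
   42  49  62  66]
 [ 61  72  54  49  49  49  49  71 176 233 203 166 161 213 215 111  36  36
   42  45  51  73]
 [ 50  66  65  49  47  48  49  50  87 141 208 247 248 249 248 200  72  45
   48  46  47  55]
 [ 50  56  76  51  45  47  46  47  59  97 236 254 252 250 250 241 136  53
   48  46  51  49]
 [ 57  49  66  67  48  46  47  47  49 143 252 254 253 250 250 248 202  79
   37  37  44  49]]
d4
[[ 31  29  30  57 133 164 168 168 171 184 225 212  89  32  28  30  33  46
   42  48  96 182]
 [ 30  29  30  32  68 145 166 166 168 206 248 250 211  67  30  27  31  45
   73  55  55 133]
 [ 31  27  29  30  34  94 157 166 178 243 251 252 248 169  47  30  38  48
   62  67  53  73]
 [ 53  35  33  32  30  44 116 165 234 254 253 249 244 211  97  33  34  45
   51  76  60  51]
 [ 74  52  47  45  42  37  60 170 252 254 249 218 199 199 157  63  30  37
   46  54  75  54]
 [ 72  56  49  48  49  48  51 139 250 253 226 164 124 180 186  92  32  29
   38  46  61  65]
 [ 60  74  53  49  49  49  50  70 176 235 204 166 163 213 214 112  36  37
   45  45  50  73]
 [ 49  63  67  47  49  46  47  49  88 142 209 247 248 249 248 202  71  44
   47  48  48  55]
 [ 49  56  76  56  47  47  46  46  62  99 237 254 252 250 250 242 138  53
   50  48  47  49]
 [ 56  47  69  67  47  46  48  48  49 143 252 254 253 251 250 248 202  77
   39  37  43  47]]
[279.75760918 200.8832118 ] [285.8617281  199.31827177]
```

blank_b has not moved, and my estimate projects exactly onto its end hole. I'll repeat the push lower.

Run:
```python
from h import *
cw,yb=(541.9,-24.7),.225
A=lambda th,b=0:arc(cw,yb,.9,th,h=31,back=b)
rel(A([0],12)+A([0],12)+A([0],3)+A([0,7,14,21,28,35,42]))
```

```text
[[-0.0049, -0.001, 0.0025], [-0.0049, -0.001, 0.0025], [0.0007, -0.001, 0.0095], [0.0025, -0.001, 0.0119], [0.0075, -0.001, 0.013], [0.0123, -0.001, 0.0147], [0.0169, -0.0011, 0.017], [0.0212, -0.0011, 0.0199], [0.0251, -0.0011, 0.0232], [0.0285, -0.0011, 0.027]]
[[0.005, -0.0, -0.001], [0.005, -0.0, -0.001], [0.005, -0.0, -0.001], [0.005, -0.0, -0.001], [0.005, -0.0, -0.001], [0.005, -0.0, -0.001], [0.005, -0.0, -0.001], [0.005, -0.0, -0.001], [0.005, -0.0, -0.001], [0.005, -0.0, -0.001]]
```

>>> play_rows --translation '[[-0.005,-0.001,0.0025],[-0.005,-0.001,0.0025],[0.0007,-0.001,0.0095],[0.0025,-0.001,0.0119],[0.0075,-0.001,0.013],[0.0123,-0.001,0.0147]]' --rotation '[[0,0,0],[0,0,0],[0,0,0],[0,0,0],[0,0,0],[0,0,0]]' --gripper '[1,1,1,1,1,1]'

```text
time_s: 5.85
eef_pos: [540.7, -25.1, 65.6]
ee_rot: [-0.047, 0.895, 0.099, 0.432]
force: [-0.2, -0.6, 0.1]
grip_width: -0.001
grip_force: 0.3
```

Run:
```python
from h import *
cap('side','d5');s=ctrl.sense();print(pose()[0],s['force'],[a[0].round(1).tolist() for a in arc((541.9,-24.7),.225,.9,[0,14],h=31)])
k=load('d5')['pixels'].astype(int).min(2);print(k[184:212:2,256:300:2])
```

```text
[541.13789338 -25.05178264  65.95387699] [-0.29748599 -0.44684832  0.15565848] [[532.2, -26.9, 59.6], [540.4, -25.1, 65.5]]
[[128 152  90  45  60  55  40  59 131 159 120  51  30  29  31  44  35  33
   96 180 136  88]
 [ 68  74  50  58 129 135 100 110 155 169 161 111  43  29  28  34  46  32
   41 137 184 115]
 [ 32  33  29  57 135 162 163 163 170 170 170 157  91  39  29  30  39  43
   33  53 167 167]
 [ 29  30  30  33  86 150 167 169 168 168 170 174 164 116  39  30  30  42
   37  31  90 180]
 [ 30  32  29  29  44 106 156 168 171 172 202 234 233 218 104  33  29  35
   50  44  54 133]
 [ 48  42  39  36  34  55 116 169 210 217 252 253 243 237 190  71  30  33
   53  65  52  75]
 [ 61  47  49  49  47  45  90 205 251 254 255 254 234 216 203 123  38  30
   48  72  60  51]
 [ 72  49  49  49  47  50  71 141 243 254 254 237 188 170 193 151  48  29
   33  49  75  54]
 [ 71  56  49  49  50  50  54  83 171 242 235 191 119 114 187 166  56  28
   32  38  61  65]
 [ 60  72  55  49  49  51  49  64  89 174 213 209 182 199 224 142  37  35
   38  44  52  73]
 [ 50  65  67  52  46  48  47  51  77  96 201 248 249 249 248 202  72  48
   47  47  47  55]
 [ 50  56  77  53  48  47  46  46  62  89 230 254 252 250 250 242 137  53
   49  47  49  49]
 [ 57  47  66  66  46  46  46  50  50 143 252 254 253 250 250 248 202  77
   36  37  45  47]
 [ 94  48  53  75  54  48  49  48  49 117 250 254 253 252 250 250 235 124
   37  28  38  48]]
```

It's tipping, with the hole moving right. Continuing the arc.

>>> play_rows --translation '[[0.0046,0,0.0023],[0.0089,0,0.0052],[0.0128,0,0.0085],[0.0162,0,0.0123],[0.019,0,0.0164],[0.019,0,0.0164]]' --rotation '[[0,0,0],[0,0,0],[0,0,0],[0,0,0],[0,0,0],[0,0,0]]' --gripper '[1,1,1,1,1,1]'

```text
time_s: 6.65
eef_pos: [564.5, -19.6, 70.0]
ee_rot: [-0.047, 0.895, 0.1, 0.432]
force: [0.3, -0.0, 0.4]
grip_width: -0.001
grip_force: 0.0
```

Run:
```python
from h import *
cap('side','d6');s=ctrl.sense();print(pose()[0],s['force'],[a[0].round(1).tolist() for a in arc((541.9,-24.7),.225,.9,[48],h=31)])
k=load('d6')['pixels'].astype(int).min(2);print(k[184:212:2,256:300:2])
```

```text
[564.30662547 -19.65250875  69.92531184] [-0.39367628 -1.18183116 -0.64847504] [[563.8, -19.7, 70.4]]
[[205 183 124  67  55  61  84  92 144 138 123 152 121  52  32  42  34  33
   96 181 134  87]
 [ 47  37  33  44  34  57 127 116 119 158 166 166 162 114  46  37  46  32
   40 137 185 115]
 [ 29  29  26  35  35  31  74 134 109 122 163 168 166 154  91  38  42  40
   31  53 166 166]
 [ 33  31  34  32  44  34  35  99 145 121 142 174 171 175 174 135  50  44
   36  31  86 178]
 [ 46  46  48  44  48  56  39  51 181 236 173 240 235 239 247 241 134  42
   47  33  39 131]
 [ 52  47  50  50  53  74  59  48 115 244 248 254 254 253 250 246 203  72
   38  41  34  66]
 [ 59  46  48  49  48  53  72  56  53 152 249 254 255 252 224 210 202 146
   54  43  39  45]
 [ 73  50  48  50  48  50  69  68  49  58 186 254 254 232 163 140 189 185
   79  34  46  43]
 [ 71  57  51  49  48  47  55  72  59  47  78 222 240 198 133 106 174 160
   55  32  43  61]
 [ 60  75  54  49  48  49  47  65  69  50  55 126 192 226 218 194 182  99
   40  39  49  72]
 [ 48  65  66  50  49  48  46  51  75  61 114 240 248 249 249 221 120  54
   48  46  46  55]
 [ 50  56  76  52  46  46  47  48  60  88 225 253 252 250 250 242 136  53
   50  45  47  49]
 [ 58  47  68  67  47  47  46  47  47 145 252 254 253 251 250 248 204  78
   38  35  45  48]
 [ 96  49  56  76  56  48  48  49  49 120 249 254 253 251 250 250 235 122
   39  30  37  48]]
```

The hole is now at about (285.5,199), and one flat predicts (285.9,199.3), so blank_b has rolled one flat. Second roll next.

Run:
```python
from h import *
p,r=pose();cw,yb=(564.4,-19.5),.225
A=lambda th,b=0:arc(cw,yb,.9,th,h=31,back=b)
f=np.array([np.cos(yb),np.sin(yb),0])
rel([(p-10*f+5*ez,r),(p-42*f+5*ez,r)]+A([0],12)*2+A([0],3)+A([0,7,14]))
rel(A([0,7,14,21,28,35,42,49]),A([14])[0])
```

```text
[[-0.0023, 0.0001, -0.0109], [-0.0222, 0.0002, -0.036], [-0.0216, -0.0, -0.0107], [-0.0216, -0.0, -0.0107], [-0.016, -0.0001, -0.0036], [-0.0142, -0.0001, -0.0013], [-0.0092, -0.0001, -0.0001], [-0.0043, -0.0001, 0.0016]]
[[0.0, 0.0, 0.0], [0.0, 0.0, 0.0], [0.005, 0.0, -0.001], [0.005, 0.0, -0.001], [0.005, 0.0, -0.001], [0.005, 0.0, -0.001], [0.005, 0.0, -0.001], [0.005, 0.0, -0.001]]
[[-0.0098, -0.0, -0.0028], [-0.0048, -0.0, -0.0017], [0.0, 0.0, 0.0], [0.0046, -0.0, 0.0023], [0.0088, -0.0, 0.0051], [0.0127, -0.0, 0.0085], [0.0162, -0.0, 0.0123], [0.0191, 0.0, 0.0165]]
[[0.0, 0.0, 0.0], [0.0, 0.0, 0.0], [0.0, 0.0, 0.0], [0.0, 0.0, 0.0], [0.0, 0.0, 0.0], [0.0, 0.0, 0.0], [0.0, 0.0, 0.0], [0.0, 0.0, 0.0]]
```

>>> play_rows --translation '[[-0.0023,0,-0.0109],[-0.0222,0,-0.036],[-0.0216,0,-0.0107],[-0.0216,0,-0.0107],[-0.0216,0,-0.0107],[-0.016,0,-0.0036],[-0.0142,0,-0.0013],[-0.0092,0,0],[-0.0043,0,0.0016]]' --rotation '[[0,0,0],[0,0,0],[0,0,0],[0,0,0],[0,0,0],[0,0,0],[0,0,0],[0,0,0],[0,0,0]]' --gripper '[1,1,1,1,1,1,1,1,1]'

```text
time_s: 7.82
eef_pos: [563.2, -20.0, 66.0]
ee_rot: [-0.047, 0.895, 0.099, 0.432]
force: [-0.3, 1.5, 1.1]
grip_width: 0.001
grip_force: 0.3
```

>>> play_rows --translation '[[0.0046,0,0.0023],[0.0088,0,0.0051],[0.0127,0,0.0085],[0.0162,0,0.0123],[0.0191,0,0.0165],[0.0191,0,0.0165]]' --rotation '[[0,0,0],[0,0,0],[0,0,0],[0,0,0],[0,0,0],[0,0,0]]' --gripper '[1,1,1,1,1,1]'

```text
time_s: 8.57
eef_pos: [587.4, -14.6, 70.3]
ee_rot: [-0.047, 0.895, 0.1, 0.432]
force: [0.4, 0.4, -1.2]
grip_width: -0.001
grip_force: 0.0
```

Run:
```python
from h import *
c=cap('side','d7');s=ctrl.sense();p,r=pose();yb=.225
print(p,s['force'],[a[0].round(1).tolist() for a in arc((564.4,-19.5),yb,.9,[49],h=31)])
f=np.array([np.cos(yb),np.sin(yb),0]);l=np.array([-f[1],f[0],0]);print(proj(c,np.array([541.9,-24.7,40])-70*l+46.2*f))
k=load('d7')['pixels'].astype(int).min(2);print(k[184:212:2,256:304:2])
rel([(p-20*f+15*ez,r),(p-100*f+15*ez,r)])
```

```text
[587.14251406 -14.56051076  70.28095697] [0.26943    0.8549613  0.75269746] [[587.0, -14.3, 70.3]]
[291.90412176 197.76962283]
[[207 189 149 109  69  42  34  35  81 141 162 167 164 133 109 135  87  39
   97 179 133  87  95  90]
 [ 59  53  44  43  32  28  28  29  40 106 158 169 169 162 130 117 138  84
   46 136 186 114  75  77]
 [ 47  45  34  35  38  31  29  30  29  49 132 177 201 200 177 129 141 156
   92  62 167 166  97  64]
 [ 51  47  44  42  62  52  34  36  36  34  83 233 253 253 251 227 227 243
  227 107  89 180 139  82]
 [ 51  50  50  49  61  71  50  47  46  47  51 162 251 255 255 254 252 250
  247 200  76 129 183 119]
 [ 51  49  48  49  53  75  61  47  44  48  50  63 195 253 255 255 253 236
  217 204 134  70 192 175]
 [ 62  48  49  51  49  53  73  56  50  49  49  47  86 221 254 254 243 190
  153 188 178  82  89 186]
 [ 73  50  49  49  49  52  71  68  51  50  51  49  55 112 233 250 208 137
  100 169 171  70  36 127]
 [ 71  56  50  50  48  50  54  72  58  49  49  52  53  67 118 184 200 171
  161 185 113  56  39  59]
 [ 60  74  55  51  48  50  49  65  69  49  55 108 139 167 178 139 178 191
  167 133  65  71  54  49]
 [ 49  65  67  49  49  48  47  51  75  62 114 240 247 248 248 202 105  94
   68  51  46  55  73  55]
 [ 50  57  78  53  49  47  46  47  60  89 225 253 252 250 250 242 136  51
   49  45  48  48  59  63]
 [ 54  48  69  66  49  46  47  48  50 143 252 254 253 251 250 248 202  77
   35  36  41  48  50  71]
 [ 98  46  54  75  54  47  49  49  48 119 249 254 253 252 250 250 236 122
   39  31  37  48  47  52]]
[[-0.0007, 0.0001, -0.025], [-0.0504, 0.0005, -0.0876]]
[[0.0, 0.0, 0.0], [0.0, 0.0, 0.0]]
```

blank_b's hole is at (291.5,197.7) against a prediction of (291.9,197.8), so both of its rolls are done. Moving to blank_a.

Run:
```python
from h import *
c=load('d7');cw,yb=np.array([557.2,-199.4,40]),.002
f=np.array([np.cos(yb),np.sin(yb),0]);l=np.array([-f[1],f[0],0]);print('a hole',proj(c,cw-70*l),proj(c,cw-70*l+23.1*f))
k=c['pixels'].astype(int).min(2);print(k[224:248:2,276:316:2])
p,r=pose();fb=np.array([np.cos(.225),np.sin(.225),0])
t=arc(cw,yb,.9,[0],h=31,back=20)[0]
rel([(p-25*fb+20*ez,r),(p-80*fb+45*ez,r),(t[0]+[-25,60,50],t[1]),(t[0]+[-15,0,45],t[1]),(t[0],t[1])])
```

```text
a hole [292.62003366 234.62309039] [299.9941308  233.74197529]
[[ 50  53 175 242 210 251 251 250 250 235 117  47  40  32  43  46  47  49
   61  68]
 [ 47  48 112 244 237 253 252 250 250 247 182  57  42  31  40  46  45  47
   50  77]
 [ 47  44  63 221 253 254 254 251 250 250 228  93  39  39  33  46  46  49
   46  55]
 [ 47  48  48 142 252 254 254 248 242 240 235 155  49  43  37  43  49  49
   50  49]
 [ 52  45  46  88 244 254 250 241 229 231 241 215 100  38  48  39  46  51
   50  47]
 [ 68  48  50  55 187 250 237 211 136 147 234 232 140  34  41  40  46  50
   48  48]
 [ 77  55  46  49 100 209 239 217 154 187 228 178  66  32  41  61  57  49
   49  45]
 [ 68  68  51  50  53 105 213 237 231 231 210  97  45  46  48  63  74  61
   81 114]
 [ 54  77  55  48  49  56 136 170 157 144  96  55  58  77 105 137 184 211
  238 244]
 [ 49  69  70  49  48  48  55  61  72 102 128 173 206 236 244 247 250 251
  251 251]
 [ 45  57  76  63  75 103 154 193 226 242 247 250 251 251 252 252 251 251
  251 251]
 [ 99 136 178 206 236 243 249 251 252 252 252 251 251 252 252 252 252 251
  251 251]]
[[0.0001, 0.0002, -0.032], [-0.0145, 0.0005, -0.0906], [-0.0378, 0.1034, -0.1105], [-0.0439, 0.1642, -0.11], [-0.0701, 0.1673, -0.0705]]
[[0.0, 0.0, 0.0], [0.0, 0.0, 0.0], [-0.17, -0.0, 0.137], [-0.17, -0.0, 0.137], [-0.17, -0.0, 0.137]]
```

>>> play_rows --translation '[[0,0,-0.032],[-0.0145,0,-0.09],[-0.025,0.05,-0.1],[-0.038,0.1034,-0.1105],[-0.044,0.16,-0.11],[-0.044,0.1642,-0.11],[-0.057,0.166,-0.09],[-0.07,0.1673,-0.0705],[-0.07,0.1673,-0.0705],[-0.07,0.1673,-0.0705]]' --rotation '[[0,0,0],[0,0,0],[-0.08,0,0.07],[-0.17,0,0.137],[-0.17,0,0.137],[-0.17,0,0.137],[-0.17,0,0.137],[-0.17,0,0.137],[-0.17,0,0.137],[-0.17,0,0.137]]' --gripper '[1,1,1,1,1,1,1,1,1,1]'

```text
time_s: 9.88
eef_pos: [527.2, -199.1, 60.4]
ee_rot: [-0.0, 0.9, 0.001, 0.435]
force: [-0.1, -1.1, -0.4]
grip_width: -0.004
grip_force: 0.0
```

Run:
```python
from h import *
cap('side');cw,yb=np.array([557.2,-199.4,40]),.002
print(pose()[0],arc(cw,yb,.9,[0],h=31,back=20)[0][0])
A=lambda th,b=0:arc(cw,yb,.9,th,h=32,back=b)
rel(A([0],10)+A([0],3)+A([0,7,14,21,28,35,42,49]))
```

```text
[ 527.29750306 -199.32513838   60.63710203] [ 527.28862243 -199.45982283   59.61659601]
[[0.0065, 0.0001, 0.0083], [0.0109, 0.0001, 0.0138], [0.0128, 0.0001, 0.0161], [0.0178, 0.0001, 0.0174], [0.0226, 0.0001, 0.0193], [0.0271, 0.0001, 0.0217], [0.0314, 0.0001, 0.0247], [0.0352, 0.0001, 0.0282], [0.0386, 0.0002, 0.0321], [0.0414, 0.0002, 0.0364]]
[[0.001, -0.001, 0.001], [0.001, -0.001, 0.001], [0.001, -0.001, 0.001], [0.001, -0.001, 0.001], [0.001, -0.001, 0.001], [0.001, -0.001, 0.001], [0.001, -0.001, 0.001], [0.001, -0.001, 0.001], [0.001, -0.001, 0.001], [0.001, -0.001, 0.001]]
```

>>> play_rows --translation '[[0.0065,0,0.0083],[0.0109,0,0.0138],[0.0128,0,0.0161],[0.0178,0,0.0174],[0.0226,0,0.0193],[0.0271,0,0.0217],[0.0314,0,0.0247],[0.0352,0,0.0282],[0.0386,0,0.0321],[0.0414,0,0.0364]]' --rotation '[[0,0,0],[0,0,0],[0,0,0],[0,0,0],[0,0,0],[0,0,0],[0,0,0],[0,0,0],[0,0,0],[0,0,0]]' --gripper '[1,1,1,1,1,1,1,1,1,1]'

```text
time_s: 11.18
eef_pos: [581.9, -199.4, 69.5]
ee_rot: [-0.0, 0.9, 0.001, 0.435]
force: [0.3, 0.4, -0.1]
grip_width: 0.002
grip_force: 0.0
```

Run:
```python
from h import *
c=cap('side','d8');s=ctrl.sense();p,r=pose();cw,yb=np.array([557.2,-199.4,40]),.002
print(p,s['force'],arc(cw,yb,.9,[49],h=32)[0][0])
k=c['pixels'].astype(int).min(2);print(k[224:248:2,276:316:2])
fb=np.array([1,0,0.])
rel([(p-25*fb+20*ez,r),(p-90*fb+60*ez,r),((470,-120,300),Rt(.124,0.1)),((530,-80,430),Rt(.124,-.05))])
```

```text
[ 582.29003174 -199.44920804   69.61613359] [-0.27564238  0.06414895  1.02953514] [ 581.55123244 -199.35129747   70.53239054]
[[ 50  50  49  55  76  67 209 254 254 254 251 248 249 233 102  32  28  29
   43  64]
 [ 48  48  47  48  63  70 131 251 254 254 253 250 249 247 173  46  27  31
   43  80]
 [ 47  47  45  48  55  77  84 234 254 254 254 249 247 246 218  86  31  30
   37  53]
 [ 48  45  47  49  46  61  76 168 253 254 251 240 235 238 229 144  43  30
   32  46]
 [ 52  45  47  49  47  52  77 106 246 252 238 217 182 203 235 203  76  29
   30  37]
 [ 67  50  47  49  49  48  55  81 183 240 234 163 106 163 228 189  68  30
   31  41]
 [ 78  55  48  50  48  49  50  67  92 195 234 221 207 227 205 105  45  40
   45  45]
 [ 70  68  50  48  50  50  49  56  73 111 206 224 215 201 126  65  73  62
   81 113]
 [ 56  77  54  49  49  48  51  50  70  79  88  90  80  89 106 138 183 213
  239 244]
 [ 48  70  68  51  47  52  48  54  69 103 129 174 207 236 244 247 250 251
  251 251]
 [ 46  55  77  63  77 103 155 192 226 242 246 250 251 252 252 252 251 252
  251 251]
 [ 98 138 180 205 235 243 249 251 252 252 252 251 252 252 252 252 252 251
  252 251]]
[[0.0001, -0.0, -0.032], [-0.0089, -0.0001, -0.1078], [0.1109, -0.0795, -0.231], [0.2502, -0.1193, -0.2647]]
[[0.0, 0.0, 0.0], [0.0, 0.0, 0.0], [0.061, -0.8, -0.11], [0.053, -0.949, -0.115]]
```

blank_a's hole is at (300,233.7), exactly as predicted, so it has rolled. Retreating up for a check view.

>>> play_rows --translation '[[0,0,-0.032],[-0.009,0,-0.07],[-0.009,0,-0.108],[0.02,-0.02,-0.15],[0.05,-0.04,-0.18],[0.085,-0.06,-0.21],[0.12,-0.08,-0.235],[0.165,-0.095,-0.245],[0.21,-0.11,-0.255],[0.25,-0.12,-0.265]]' --rotation '[[0,0,0],[0,-0.05,0],[0,-0.2,-0.02],[0.02,-0.36,-0.05],[0.04,-0.53,-0.08],[0.05,-0.7,-0.1],[0.053,-0.85,-0.11],[0.053,-0.95,-0.115],[0.053,-0.95,-0.115],[0.053,-0.95,-0.115]]' --gripper '[1,1,1,1,1,1,1,1,1,1]'

```text
time_s: 12.48
eef_pos: [527.8, -79.7, 425.7]
ee_rot: [0.001, 0.998, 0.062, -0.027]
force: [0.9, -0.8, 0.2]
grip_width: -0.001
grip_force: 0.0
```

Run:
```python
from h import *
cap('side');c=cap('wrist','w9');print(pose()[0])
im=cv2.resize(c['pixels'],(800,600),interpolation=cv2.INTER_CUBIC);cv2.imwrite('pics/w9z.png',im[:,:,::-1])
def fr(a,off,tilt): 
    x=85-150*np.cos(a)+(39+off)*np.sin(a);z=63+150*np.sin(a)+(39+off)*np.cos(a); return (W((x,0,z)),Rt(yaw,tilt))
s=fr(.79,60,-.6);print(s[0],fr(.79,0,0)[0],proj(c,fr(.79,0,0)[0]))
rel([fr(.79,120,-.6),fr(.79,60,-.6),fr(.79,20,-.6)])
```

```text
[529.65400055 -79.46291228 430.34052911]
[644.96865969 -98.96676943 239.23367711] [ 602.67261025 -104.22134642  197.00295817] [288.85697461  92.11000459]
[[0.1606, 0.0334, 0.1424], [0.1198, 0.0331, 0.1864], [0.0926, 0.0328, 0.2157]]
[[0.005, -0.558, 0.001], [0.005, -0.558, 0.001], [0.005, -0.558, 0.001]]
```

View pics/w9z.png

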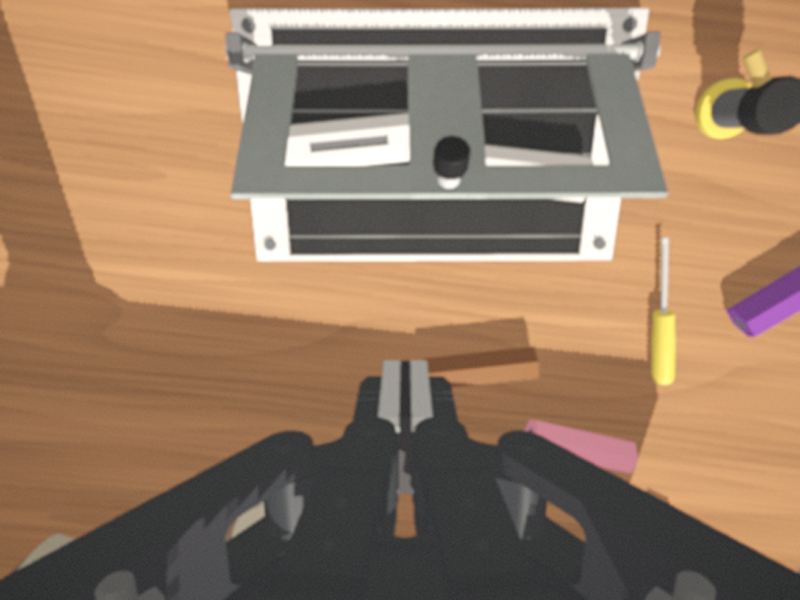

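Slot of blank_b is on top at (348,143), blank_a sits at (535,155), and the knob top is at (452,146), where predicted (451,144). Approaching the knob from above and beyond.

>>> play_rows --translation '[[0.04,0.008,0.03],[0.08,0.016,0.07],[0.12,0.025,0.1],[0.15,0.033,0.13],[0.16,0.033,0.142],[0.12,0.033,0.186],[0.1,0.033,0.208],[0.1,0.033,0.208],[0.1,0.033,0.208]]' --rotation '[[0,-0.12,0],[0,-0.25,0],[0,-0.38,0],[0,-0.5,0],[0.005,-0.558,0],[0.005,-0.558,0],[0.005,-0.558,0],[0.005,-0.558,0],[0.005,-0.558,0]]' --gripper '[1,1,1,1,1,1,1,1,1]'

```text
time_s: 13.7
eef_pos: [621.1, -103.0, 216.7]
ee_rot: [0.017, 0.954, 0.058, -0.295]
force: [-0.5, -0.4, -0.1]
grip_width: 0.003
grip_force: 0.0
```

```bash
cat >> h.py <<'E'
def fr(a,off,tilt): 
    x=85-150*np.cos(a)+(39+off)*np.sin(a);z=63+150*np.sin(a)+(39+off)*np.cos(a); return (W((x,0,z)),Rt(yaw,tilt))
E
python3 - <<'E'
from h import *
cap('side');print(pose()[0],fr(.79,31,-.6)[0],ctrl.sense()['force'],ctrl.sense()['joints'].round(2))
L=[fr(.79,10,-.6),fr(.79,2,-.6)]+[fr(a,0,-.6*a/.79) for a in np.arange(.74,.36,-.05)]
rel(L)
E
```

```text
[ 621.23662182 -102.9079373   215.95676191] [ 624.52556913 -101.50648165  218.82216296] [ 0.33452585  0.62168632 -0.26619975] [-0.26  0.97  0.56 -0.26  2.16  1.1 ]
[[-0.0027, -0.0009, 0.0163], [-0.0043, -0.0009, 0.0242], [-0.0078, -0.0009, 0.0332], [-0.0106, -0.0009, 0.0404], [-0.013, -0.0009, 0.0478], [-0.0151, -0.0009, 0.0553], [-0.0168, -0.0008, 0.0628], [-0.0181, -0.0008, 0.0705], [-0.019, -0.0008, 0.0782], [-0.0195, -0.0008, 0.0859]]
[[-0.002, -0.0, -0.0], [-0.002, -0.0, -0.0], [-0.002, 0.038, -0.0], [-0.002, 0.076, -0.001], [-0.002, 0.114, -0.001], [-0.002, 0.152, -0.001], [-0.002, 0.19, -0.001], [-0.002, 0.228, -0.001], [-0.002, 0.266, -0.001], [-0.002, 0.304, -0.001]]
```

>>> play_rows --translation '[[-0.0027,-0.001,0.0163],[-0.0043,-0.001,0.0242],[-0.0078,-0.001,0.0332],[-0.0106,-0.001,0.0404],[-0.013,-0.001,0.0478],[-0.0151,-0.001,0.0553]]' --rotation '[[0,0,0],[0,0,0],[0,0.038,0],[0,0.076,0],[0,0.114,0],[0,0.152,0]]' --gripper '[1,1,1,1,1,1]'

```text
time_s: 14.5
eef_pos: [577.9, -107.2, 177.5]
ee_rot: [0.012, 0.973, 0.06, -0.222]
force: [0.6, 0.3, -0.1]
grip_width: -0.003
grip_force: 0.6
```

Run:
```python
from h import *
s=ctrl.sense();c=cap('side','d10');cap('scene','s10');print(pose()[0],fr(.59,0,0)[0],s['force'],F(pose()[0]))
L=[fr(a,0,-.6*a/.79) for a in np.arange(.53,-.02,-.06)]
rel(L,fr(.59,0,-.448))
im=np.hstack([cv2.resize(load('d10')['pixels'][130:270,220:370],(400,373)),cv2.resize(load('s10')['pixels'][160:290,140:320],(400,373))])
cv2.imwrite('pics/x10.png',im[:,:,::-1])
```

```text
[ 577.09115772 -107.2412264   177.55218114] [ 577.79386105 -107.31211506  178.86083992] [ 0.6417224   0.25736841 -0.11885903] [-1.86316250e+01  1.56981024e-01  1.77552181e+02]
[[-0.0033, -0.0, 0.0087], [-0.0061, 0.0, 0.0175], [-0.0084, -0.0, 0.0266], [-0.0101, -0.0, 0.0357], [-0.0113, -0.0, 0.0449], [-0.0119, -0.0, 0.0542], [-0.012, -0.0, 0.0635], [-0.0115, -0.0, 0.0728], [-0.0104, 0.0, 0.082], [-0.0088, 0.0, 0.0912]]
[[-0.0, 0.045, -0.0], [-0.0, 0.091, 0.0], [-0.0, 0.137, 0.0], [0.0, 0.182, -0.0], [-0.0, 0.228, -0.0], [0.0, 0.273, 0.0], [0.0, 0.319, 0.0], [-0.0, 0.364, -0.0], [-0.0, 0.41, -0.0], [0.0, 0.456, 0.0]]
```

View pics/x10.png

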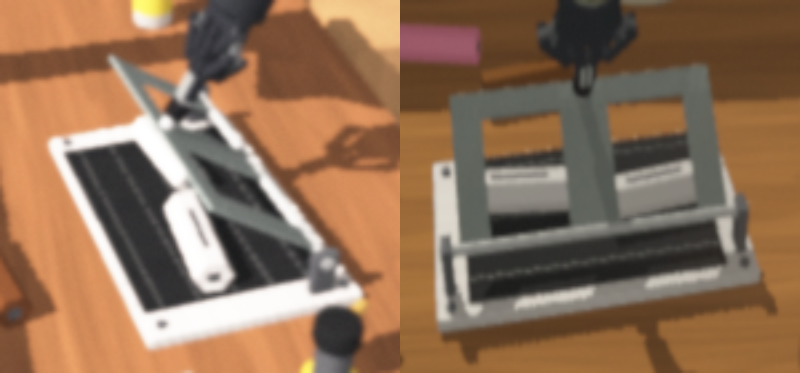

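Both slots are on top (crop (520,175) and (655,177)), and the frame is following the finger on the knob. Continuing down.

>>> play_rows --translation '[[-0.0033,0,0.0087],[-0.0061,0,0.0175],[-0.0084,0,0.0266],[-0.0101,0,0.0357],[-0.0113,0,0.0449],[-0.0119,0,0.0542],[-0.012,0,0.0635],[-0.0115,0,0.0728],[-0.0104,0,0.082],[-0.0088,0,0.091]]' --rotation '[[0,0.045,0],[0,0.091,0],[0,0.137,0],[0,0.182,0],[0,0.228,0],[0,0.273,0],[0,0.319,0],[0,0.364,0],[0,0.41,0],[0,0.456,0]]' --gripper '[1,1,1,1,1,1,1,1,1,1]'

```text
time_s: 15.85
eef_pos: [531.3, -113.2, 101.6]
ee_rot: [-0.001, 0.998, 0.061, 0.003]
force: [-16.7, 13.5, 68.1]
grip_width: -0.0
grip_force: 33.8
```

Run:
```python
from h import *
s=ctrl.sense();print(pose()[0],fr(0,0,0)[0],s['force'])
cap('side');s=ctrl.sense();print(pose()[0],s['force'])
```

```text
[ 531.26999916 -113.20243711  101.62082519] [ 531.09586944 -113.11355977  102.        ] [-16.74702415  13.47188951  68.14259543]
[ 531.1627759  -113.06960417  102.02242242] [ 1.01275166  4.12203308 13.2141136 ]
```

The frame is down: z=102 at the knob is exactly angle 0. Lifting off.

>>> play_rows --translation '[[0,0,-0.005],[0,0,-0.03],[0,0,-0.08],[0,0,-0.14],[0,0,-0.2],[0,0,-0.2],[0,0,-0.2],[0,0,-0.2],[0,0,-0.2]]' --rotation '[[0,0,0],[0,0,0],[0,0,0],[0,0,0],[0,0,0],[0,0,0],[0,0,0],[0,0,0],[0,0,0]]' --gripper '[1,1,1,1,1,1,1,1,1]'

```text
time_s: 17.02
eef_pos: [528.3, -113.1, 296.8]
ee_rot: [-0.003, 0.998, 0.061, -0.001]
force: [0.3, -0.2, 0.0]
grip_width: -0.001
grip_force: 0.0
```

Run:
```python
from h import *
cap('side','d11');cap('scene','s11');c=load('s11')
print('knob pred',proj(c,fr(0,0,0)[0]),'end bar ends',[proj(c,W((-80,y,66))) for y in(-175,175)])
im=np.hstack([cv2.resize(load('d11')['pixels'][130:270,220:370],(400,373)),cv2.resize(c['pixels'][160:290,140:320],(400,373))])
cv2.imwrite('pics/x11.png',im[:,:,::-1])
```

```text
knob pred [220.82563308 200.27829653] end bar ends [array([164.6550064 , 212.48340993]), array([274.45586543, 201.75372255])]
```

View pics/x11.png

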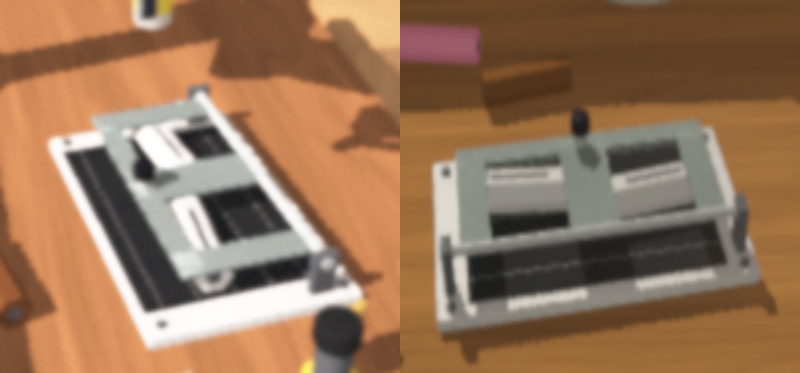

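The frame lies level on both blanks with the slots up. The knob is at crop (580,117), about pixel (221,200), which matches the prediction. Handing in.

```bash
python3 -c "
from h import *
print(ctrl.finish_job())"
```

```text
the job is handed in; nothing more can be done
None
```

I rolled both blanks slot-up on the pad, swung the frame down level onto them, moved the arm clear and handed the job in at about 17 s of the 67 s allowed; the hand-in call returned no verdict, so I can't confirm it was judged a pass.

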